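# Set up the neutraliser feed at the sink

### The arm

A 6-joint arm with a two-finger parallel gripper is mounted at the origin on a cart in front of the work surface, level with it; the furniture and walls round the work are solid. World frame = base frame: x ahead of the robot, y to its left, z up, the work surface at z = 0. Lengths are in m, angles in rad, forces in N, time in s.
With the tool pointing down it reaches from about 0.3 to 0.875 m from the base axis. Payload 4.2 kg.
Tool frame: the origin (TCP) lies between the finger pads; the fingertips stand robot.tcp_to_tips ahead of it and the grasp point (between the pads) lies 6 mm ahead of it (robot.tcp_to_tips is the distance from the TCP to the fingertips, in m); z points along the fingers, y is the line along which they close (so a half turn about z gives the same grasp; the last joint's range is limited). The gripper opens to 85 mm and grips with 20 to 120 N. Pads are 22 mm wide; open, the fingers measure 114 mm over their backs; the gripper's body (76 mm by 85 mm) begins 54 mm behind the grasp point. The pads swing forward as they close: fully open they stand 13 mm farther back than shut.
Start: joints at [1.294, 0.32, 1.565, -0, 1.257, -0.02], TCP at [0.146, 0.556, 0.256] pointing down, gripper open.
Joint ranges: [-3.11, 3.11], [-0.84, 2.01], [0.21, 2.61], [-1.34, 4.49], [0.05, 2.63], [-2.56, 2.56]. Speed limits (rad/s): [2.57, 2.57, 3.14, 3.14, 3.14, 3.14].

### API

Orientations are given as a unit quaternion [w, x, y, z].
In Python, from workcell import robot gives the robot as it stands.
- The arm moves only by the shell command python3 -m crank 'ROWS' [FORCE]. ROWS is JSON, a list of rows, each an object of numbers: "hand": the gripper command: -1 is shut, 1 is fully open, values between are in proportion; "x", "y", "z": the shift along the tool's x, y, z in mm; "ax", "ay", "az": the turn, a rotation vector about the tool's x, y, z in degrees. In form: [{"hand": .., "x": .., "y": .., "z": .., "ax": .., "ay": .., "az": ..}, ...]. A call has 1 to 5 rows; each row shifts and turns the commanded pose from where the row before left it, along the tool's axes as they then stand; what a row does not reach is not made up. A row lasts 1/8 s, in which the tool goes at most 62.5 mm and 10.7 degrees, less where a joint would pass 70% of its speed; a pose out of reach is approached as far as the arm can. A call is refused whole if a number of a shift passes 62.5 or a number of a turn 10.7, either way. A call with a gripper value outside its range is refused whole. The fingers move at their own pace and stop on an object; FORCE is the grip in N (left out, the last holds). Time passes only in rows, so rows that do not move let the fingers close. It gives the time, the measured TCP pose, the force, the opening and the grip force at its end, in the units of the state.
- robot.observe(): the state, without advancing time (a new reading comes with each control period).
- robot.grab_frame(name): name is "scene" or "top"; returns a dict with "pixels" (384x512x3 uint8, red, green, blue), "fx", "fy", "cx", "cy" (pixels), "dist_coeffs" ([k1, k2, p1, p2, k3] as OpenCV has them; the pictures are not rectified), "xyz" and "rotation" of the camera in the world. Camera axes: x right, y down, z forward; pixel columns grow to the right and rows downward; lengths in m; the calibration is good to about 2 mm. A picture is of the moment at which its call begins. There is no depth.
- robot.sign_off(): hands the job in; it is judged then, once.
The state is a dict: "time": time; "joints": joint angles; "qd": joint speeds; "joint_torque": joint torques, N m; "position": TCP position; "ee_rot": TCP orientation; "contact_force": force on the tool from outside, world axes, zero at the start; "moment": the same for the moment, N m; "gripper_width": finger opening in m; "finger_force": force on a finger pad.
Only numpy, scipy, OpenCV 4.12 (cv2) and the standard library are available. Lean on these libraries where they do the work, as an engineer would, in place of code of your own. Each camera call takes 0.05 s, during which the arm holds its last target. There are 200 camera calls.

### The job

Set up the neutraliser feed at the sink: take the amber bottle with the black cap by its cap and stand it upright in the round pan of the spring-balanced arm, lowering it gently with the pan and letting go only once the arm has sunk under the bottle's full weight and come to rest. Then turn the lever of the flush valve to 60 degrees open on its dial and leave it there. Leave the white squeeze bottle, the beaker and the flask where they stand.

Things in the scene. Friction and masses are not known exactly. Their poses are not given: they have to be found in the camera images.
- feed_bottle_center (a point): centre (half-way up, on the axis) of the feed bottle: amber reagent bottle with a black screw cap, 72 mm in diameter, 171 mm tall, about 0.4 to 0.6 kg, standing on the worktop. Its straight-sided body reaches up to 105 mm above its base, then it narrows; the cap, 33 mm in diameter, takes the top 26 mm (60 to 85 mm above this point) and is to be grasped there from above. z points up along the bottle.
- pan_floor (a point): centre of the upper face of the floor of the round steel pan at the free end of the spring-balanced arm; the bottle's base rests here. Pan: inside diameter 92 mm, rim 12 mm above the floor, wall 3 mm. It always stays level. Empty, it is about 122 mm above the worktop; a grey pedestal (up to 115 mm high) stands 160 mm from it, on the point's +x side, away from the robot.
- balance_bar (a joint): hinge of the spring-balanced arm (two parallel aluminium bars, 160 mm long, carrying the pan), rad: 0 with the pan empty and up against its stop, growing as the pan sinks (0.1 is 16 mm), 0.36 at its lower stop. It yields after about 0.5 N of load, then sinks about 7 mm per newton, damped: 0.14 to 0.26 under the bottle's full weight, depending on that weight.
- valve_lever (a joint): opening of the flush valve, rad: 0 closed (lever square across the brass pipe), growing anticlockwise seen from above, 1.571 fully open at its stop (lever along the pipe, towards the outlet). 60 degrees is 1.047. Stiff: about 0.15 N m turns it, and it stays where it is left. The white dial beneath has black marks every 15 degrees from 0 to 90, long ones at 0, 30, 60 and 90.
- lever_grip (a point): grip point on the valve's lever, 95 mm out from the pivot, half-way up the bar. The lever is a straight steel bar with a thin black centre line and a black hub, 14 mm wide, 20 mm high, its end 122 mm from the pivot; its middle is 88 mm above the worktop. x points outward along the lever, z up. The dial below the lever is 62 mm in radius, its top 28 mm below this point; beyond it there is nothing close below the lever but the outlet pipe (up to 42 mm above the worktop).
- lever_pivot (a point): the lever's axis of turning (vertical), at the height of lever_grip; x points outward along the lever.
- wash_bottle_center (a point): centre (half-way up) of the white squeeze bottle with a pointed nozzle, 73 mm in diameter, 188 mm tall; a bystander, near the feed bottle.
- beaker: glass beaker, 100 mm wide, 113 mm tall, origin at the centre of its underside; a bystander.
- flask_a: conical flask, 90 mm wide, 158 mm tall, origin at the centre of its underside; a bystander.
- feed_bottle: the feed bottle as a whole; origin at the centre of its underside.
Mind the look-alikes: they are no part of the job. What is shaped like the feed_bottle but red is not meant.

How it is judged:
By the outcome, as a careful person would: the job done as asked, in the order asked, and still so for the second after the job is handed in, with the robot touching nothing.
It also fails if it takes over 58 s, if anything falls off the work surface, if the arm or the gripper's body presses on something with over 40 N, if the wrist force passes 120 N, or if a joint passes its speed limit or range.

## Working session

There is one attempt and no reset: what is moved stays moved. The work goes in short steps, Python scripts to look and compute and a shell command to move; the robot and the scene stay as the last step left them, time stands still between calls to the robot, and variables do not carry over. Pictures are saved under pics/ and viewed, at most 10 in all, crops included, and the job is handed in when it is done.

```bash
mkdir -p pics; ls; cat > h.py <<'E'
import numpy as np, cv2
from workcell import robot
def cam(f):
    K=np.array([[f["fx"],0,f["cx"]],[0,f["fy"],f["cy"]],[0,0,1]],float)
    R=np.array(f["rotation"],float)
    if R.shape!=(3,3):
        from scipy.spatial.transform import Rotation
        R=Rotation.from_quat(np.roll(R,-1)).as_matrix()
    return K,np.array(f["dist_coeffs"],float),R,np.array(f["xyz"],float)
def ray(f,u,v):
    K,d,R,c=cam(f); p=cv2.undistortPoints(np.array([[[u,v]]],float),K,d)[0,0]
    return c,R@np.array([p[0],p[1],1.])
def plane(f,u,v,z):
    c,r=ray(f,u,v); return c+r*(z-c[2])/r[2]
def proj(f,P):
    K,d,R,c=cam(f); P=np.atleast_2d(np.array(P,float))
    return cv2.projectPoints((P-c)@R,np.zeros(3),np.zeros(3),K,d)[0][:,0]
def tri(f,a,g,b):
    c1,r1=ray(f,*a);c2,r2=ray(g,*b)
    s=np.linalg.lstsq(np.stack([r1,-r2],1),c2-c1,rcond=None)[0]
    p,q=c1+r1*s[0],c2+r2*s[1]; return (p+q)/2,np.linalg.norm(p-q)
def save(f,name,box=None,k=1):
    im=f["pixels"][:,:,::-1]
    if box: im=im[box[1]:box[3],box[0]:box[2]]
    cv2.imwrite("pics/"+name,cv2.resize(im,None,fx=k,fy=k,interpolation=cv2.INTER_CUBIC))
E
python3 - <<'E'
from h import *
import pickle
o=robot.observe(); print(o["position"],o["ee_rot"],robot.tcp_to_tips)
for n in("scene","top"):
    f=robot.grab_frame(n); save(f,n+"0.png",None,1.5); print(n,f["xyz"],f["rotation"],f["fx"])
    pickle.dump(f,open(n+"0.pkl","wb"))
E
```

```text
pics
[0.14591877 0.55571737 0.25548405] [-1.37036693e-04  1.28041538e-01  9.91768405e-01 -8.81083094e-04] 0.025
scene [0.43674574 0.93767752 1.15749427] [ 0.02523693 -0.11032358  0.95347875 -0.27941023] 408.59589932152664
top [-0.44837434  0.09632483  1.3729584 ] [-0.2542088   0.72032756 -0.60758118  0.2176033 ] 462.8563924377801
```

View pics/scene0.png

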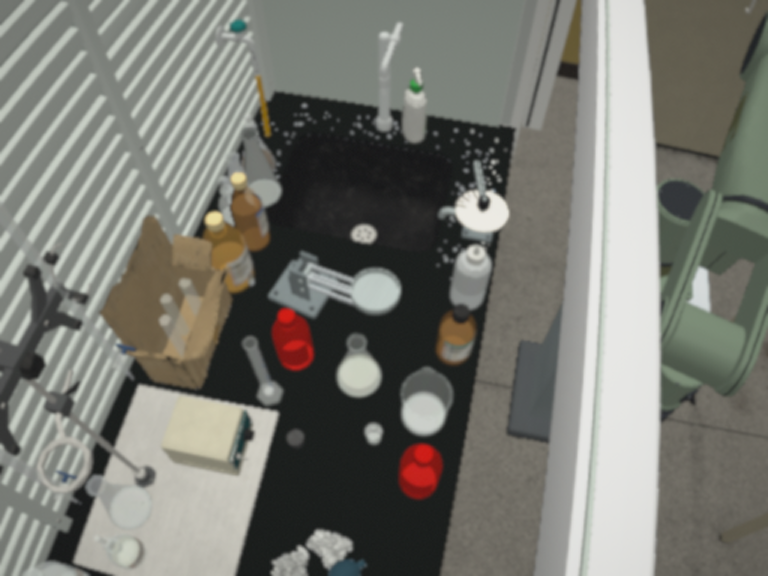

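View pics/top0.png

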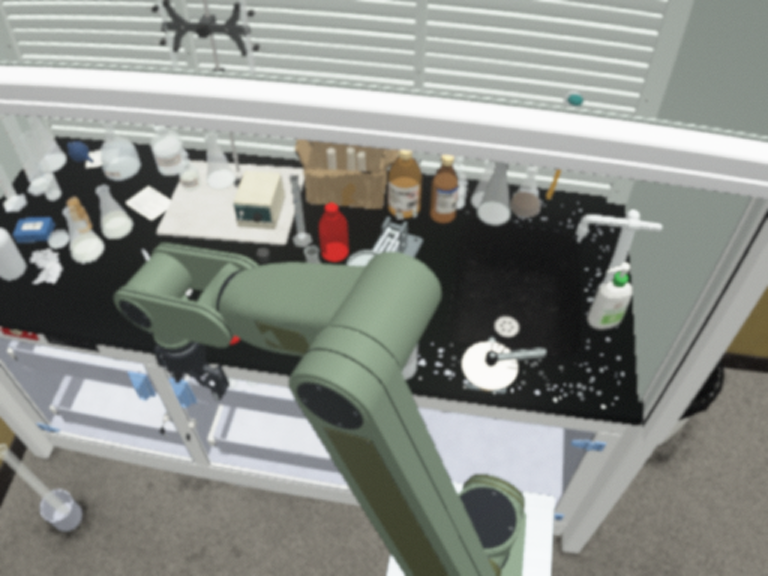

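Scene picture (original px = shown/1.5): the candidates are the amber bottle with black cap at shown (458,335), amber bottles with pale caps at (245,215) and (228,250), and red look-alikes at (293,340) and (420,470). I choose (458,335). The pan is at (375,291), the valve at (482,208), the wash bottle at (470,275), the flask at (358,370) and the beaker at (425,400). In the top view the arm hides the bottle and pan.

```bash
python3 - <<'E'
from h import *
import pickle
f=pickle.load(open("scene0.pkl","rb")); save(f,"crop0.png",(170,100,350,250),4.4)
g=pickle.load(open("top0.pkl","rb"))
# sash bar height
print(tri(f,(597/1.5,300/1.5),g,(300/1.5,90/1.5)))
px=f["pixels"].astype(int); s=px.sum(2)
# dark cap
hsv=cv2.cvtColor(f["pixels"],cv2.COLOR_RGB2HSV)
amb=((hsv[...,0]<18)&(hsv[...,0]>4)&(hsv[...,1]>110)&(hsv[...,2]>50)).astype(np.uint8)
n,l,st,c=cv2.connectedComponentsWithStats(amb)
for i in range(1,n):
    if st[i,4]>80: print("amber",st[i],c[i])
E
```

```text
(array([0.35994663, 0.48252885, 0.68194576]), np.float64(0.258804649074742))
amber [154 127  26  41 550] [165.14363636 147.69818182]
amber [290 208  27  36 441] [302.38321995 221.52834467]
```

View pics/crop0.png

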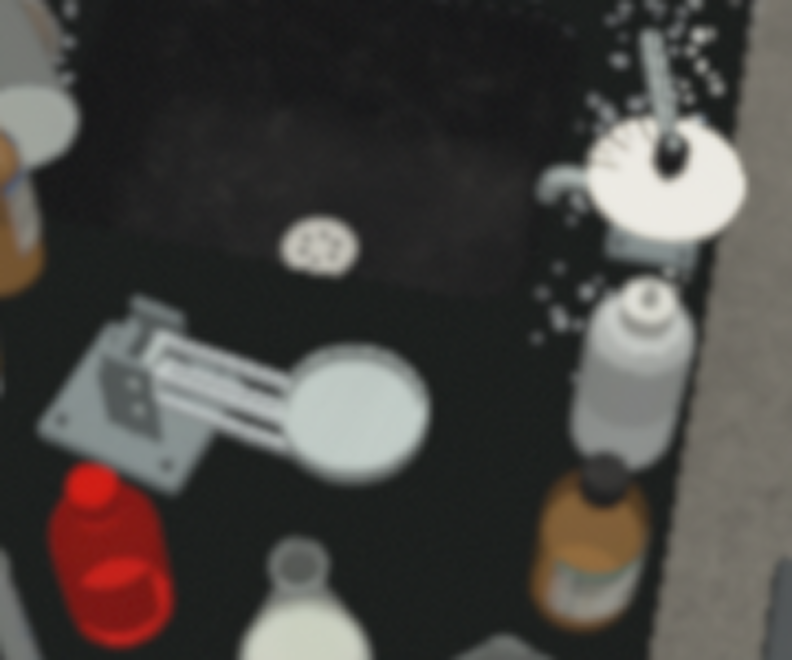

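Crop: the amber bottle's black cap top is at crop (606,474), so px (307.7,207.7), clearly the right bottle. The pan rim is centred at crop (354,412), the lever hub at (670,153) and its tip at (652,32), and the outlet is at (550,185). The white bottle's cap is at (650,303).

```bash
python3 - <<'E'
from h import *
import pickle
f=pickle.load(open("scene0.pkl","rb"))
P=lambda u,v,z:plane(f,170+u/4.4,100+v/4.4,z).round(4)
for n,u,v,z in [("cap",606,474,.171),("capbase?",604,500,.145),("rimc",354,412,.134),("hub",670,145,.1),("hub2",670,155,.095),("tip",652,32,.095),("washcap",650,300,.17),("wash base",620,435,.0),("outlet",550,185,.03),("ped",128,320,.115),("dialL",586,180,.06),("dialR",746,180,.06),("dialT",666,115,.06),("dialB",666,240,.06),("fl",300,560,.158)]: print(n,P(u,v,z))
c=P(606,474,.171)
# verify: projected cap top circle & base circle in crop px
a=np.linspace(0,2*np.pi,9)[:-1]
for r,z in((.0165,.171),(.0165,.145),(.036,.0),(.036,.105)):
    q=(proj(f,np.c_[c[0]+r*np.cos(a),c[1]+r*np.sin(a),0*a+z])-[170,100])*4.4
    print(z,q.min(0).round(),q.max(0).round())
E
```

```text
cap [0.4158 0.3523 0.171 ]
capbase? [0.4134 0.3562 0.145 ]
rimc [0.5875 0.3222 0.134 ]
hub [0.4124 0.0098 0.1   ]
hub2 [0.4109 0.0154 0.095 ]
tip [ 0.443  -0.1107  0.095 ]
washcap [0.4084 0.2107 0.17  ]
wash base [0.4073 0.2148 0.    ]
outlet [0.4997 0.0139 0.03  ]
ped [0.7633 0.2737 0.115 ]
dialL [0.4713 0.0267 0.06  ]
dialR [ 0.3475 -0.0042  0.06  ]
dialT [ 0.419  -0.0562  0.06  ]
dialB [0.4014 0.0705 0.06  ]
fl [0.5913 0.4497 0.158 ]
0.171 [580. 452.] [632. 496.]
0.145 [576. 473.] [626. 516.]
0.0 [529. 549.] [628. 638.]
0.105 [541. 478.] [648. 571.]
```

```bash
python3 - <<'E'
from h import *
import pickle
f=pickle.load(open("scene0.pkl","rb")); g=pickle.load(open("top0.pkl","rb"))
for a in((588,300),(655,300)):
  for b in((350,75),(350,128)):
    c1,r1=ray(f,a[0]/1.5,a[1]/1.5);c2,r2=ray(g,b[0]/1.5,b[1]/1.5)
    s=np.linalg.solve(np.c_[r1[[0,2]],-r2[[0,2]]],(c2-c1)[[0,2]]); print("sash xz",(c1+r1*s[0])[[0,2]].round(3))
# valve from top
k=1.5
save(g,"crop1.png",(290,210,380,280),8)
from scipy.spatial.transform import Rotation as R
print(R.from_quat(np.roll(robot.observe()["ee_rot"],-1)).as_matrix().round(3))
E
```

```text
sash xz [0.35  0.821]
sash xz [0.33  0.744]
sash xz [0.314 0.846]
sash xz [0.288 0.778]
[[-0.967  0.254 -0.   ]
 [ 0.254  0.967 -0.001]
 [ 0.    -0.002 -1.   ]]
```

View pics/crop1.png

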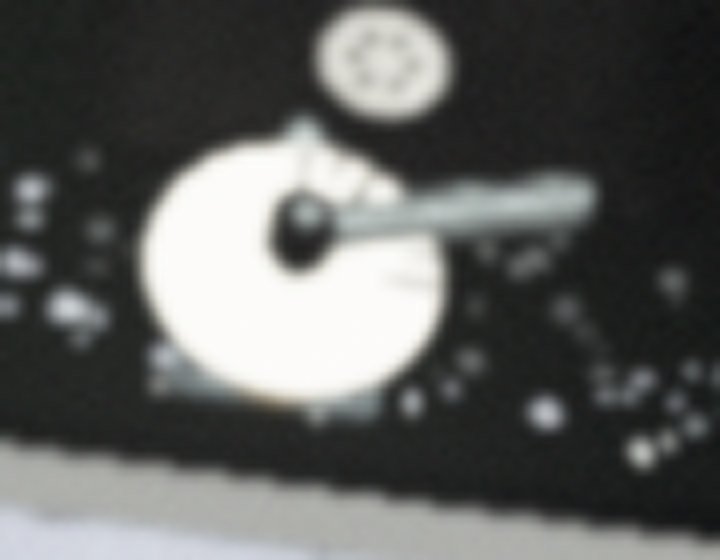

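Top crop: hub at crop (300,225), lever tip at (592,197), dial ellipse centred near (295,268). One dial mark is at (410,280), others are near (340,170) and (365,190), and the outlet is at (303,130).

```bash
cat >> h.py <<'E'
def dialfit(f,c0,z=.060):
    """white blob near c0 -> contour points on plane z -> circle centre"""
    u,v=proj(f,[*c0,z])[0]; m=(f["pixels"].min(2)>170).astype(np.uint8)
    yy,xx=np.mgrid[:m.shape[0],:m.shape[1]]; m[(xx-u)**2+(yy-v)**2>45**2]=0
    m=cv2.morphologyEx(m,cv2.MORPH_OPEN,np.ones((5,5),np.uint8))
    c=max(cv2.findContours(m,cv2.RETR_EXTERNAL,cv2.CHAIN_APPROX_NONE)[0],key=cv2.contourArea)
    h=cv2.convexHull(c)[:,0]
    P=np.array([plane(f,*p,z)[:2] for p in h.astype(float)])
    A=np.c_[2*P,np.ones(len(P))]
    s=np.linalg.lstsq(A,(P**2).sum(1),rcond=None)[0]
    return s[:2],np.sqrt(s[2]+s[0]**2+s[1]**2)
def polar(f,c,r,z,ang):
    a=np.radians(ang); q=proj(f,np.c_[c[0]+r*np.cos(a),c[1]+r*np.sin(a),0*a+z]).astype(np.float32)
    im=f["pixels"].astype(np.float32).mean(2); return cv2.remap(im,q[None,:,0],q[None,:,1],cv2.INTER_LINEAR)[0]
E
python3 - <<'E'
from h import *
import pickle
f=pickle.load(open("scene0.pkl","rb")); g=pickle.load(open("top0.pkl","rb"))
for n,F in(("s",f),("t",g)):
    c,r=dialfit(F,(.41,.01)); print(n,"dial",c.round(4),r.round(4))
    ang=np.arange(-130,41,2.5)
    prof=np.mean([polar(F,c,q,.06,ang) for q in(.05,.053,.056)],0)
    print(" ".join(f"{a:.0f}:{p:.0f}" for a,p in zip(ang,prof)))
    print("long");prof=np.mean([polar(F,c,q,.06,ang) for q in(.042,.045)],0)
    print(" ".join(f"{a:.0f}:{p:.0f}" for a,p in zip(ang,prof)))
print("tip top",plane(g,290+592/8,210+194/8,.098),"hub",plane(g,290+305/8,210+212/8,.1))
E
```

```text
s dial [0.411  0.0085] 0.0611
-130:230 -128:230 -125:230 -122:230 -120:230 -118:230 -115:229 -112:228 -110:228 -108:226 -105:223 -102:220 -100:214 -98:207 -95:195 -92:182 -90:163 -88:149 -85:140 -82:143 -80:148 -78:154 -75:169 -72:187 -70:205 -68:208 -65:204 -62:198 -60:201 -58:210 -55:219 -52:221 -50:219 -48:216 -45:215 -42:216 -40:214 -38:209 -35:200 -32:196 -30:200 -28:207 -25:211 -22:213 -20:212 -18:210 -15:210 -12:211 -10:210 -8:205 -5:202 -2:202 0:208 2:218 5:224 8:228 10:230 12:231 15:231 18:231 20:231 22:231 25:230 28:230 30:230 32:230 35:229 38:229 40:229
long
-130:231 -128:231 -125:231 -122:230 -120:229 -118:227 -115:221 -112:213 -110:199 -108:179 -105:161 -102:142 -100:132 -98:130 -95:129 -92:133 -90:131 -88:126 -85:118 -82:110 -80:110 -78:113 -75:132 -72:154 -70:172 -68:189 -65:194 -62:200 -60:206 -58:214 -55:221 -52:226 -50:228 -48:228 -45:227 -42:224 -40:220 -38:215 -35:211 -32:209 -30:211 -28:216 -25:221 -22:225 -20:226 -18:226 -15:224 -12:222 -10:218 -8:212 -5:209 -2:211 0:214 2:219 5:224 8:228 10:230 12:232 15:232 18:232 20:232 22:232 25:233 28:233 30:233 32:232 35:2
[... 518 characters left out ...]
18:249 20:249 22:250 25:250 28:250 30:250 32:250 35:250 38:250 40:250
long
-130:251 -128:251 -125:251 -122:251 -120:251 -118:251 -115:251 -112:251 -110:251 -108:251 -105:251 -102:251 -100:250 -98:249 -95:246 -92:242 -90:238 -88:238 -85:239 -82:242 -80:246 -78:248 -75:249 -72:248 -70:247 -68:242 -65:233 -62:218 -60:197 -58:180 -55:173 -52:171 -50:176 -48:182 -45:186 -42:188 -40:187 -38:185 -35:182 -32:181 -30:191 -28:205 -25:217 -22:224 -20:227 -18:227 -15:225 -12:224 -10:221 -8:217 -5:209 -2:207 0:205 2:216 5:228 8:236 10:242 12:245 15:247 18:249 20:250 22:250 25:250 28:251 30:251 32:251 35:251 38:251 40:251
tip top [ 0.44008344 -0.11190559  0.098     ] hub [0.41033195 0.00635663 0.1       ]
```

```bash
r='{"hand":0.4,"x":-39,"y":-16.3}'; python3 -m crank '[{"hand":0.4,"x":-39,"y":-16},{"hand":0.4,"x":-39,"y":-16},{"hand":0.4,"x":-39,"y":-16},{"hand":0.4,"x":-39,"y":-16},{"hand":0.4,"x":-39,"y":-16}]'; python3 -m crank '[{"hand":0.4,"x":-39,"y":-16},{"hand":0.4,"x":-39,"y":-16},{"hand":0.4,"x":-39,"y":-16},{"hand":0.4},{"hand":0.4}]'
```

```text
$[0]: bad value
$[0]: bad value
```

```bash
python3 - <<'E'
from h import *
import pickle
f=robot.grab_frame("scene"); g=robot.grab_frame("top")
pickle.dump((f,g),open("1.pkl","wb"))
a=f["pixels"][130:260,170:360];b=g["pixels"][150:280,190:380]
im=np.hstack([cv2.resize(x,None,fx=2.1,fy=2.1*1.5,interpolation=cv2.INTER_CUBIC) for x in(a,b)])
cv2.imwrite("pics/pair1.png",im[:,:,::-1]); print(im.shape)
E
```

```text
(410, 798, 3)
```

View pics/pair1.png

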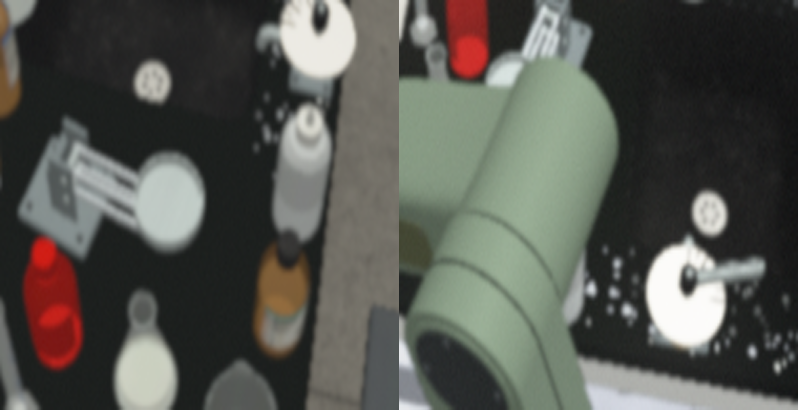

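The move was refused because rows need every key. The picture shows the scene unchanged, with the amber bottle's cap at crop (290,245) and the arm still over the bottle in the top view. I'll write full rows.

```bash
python3 -m crank '[{"hand":0.4,"x":-39,"y":-16,"z":0,"ax":0,"ay":0,"az":0},{"hand":0.4,"x":-39,"y":-16,"z":0,"ax":0,"ay":0,"az":0},{"hand":0.4,"x":-39,"y":-16,"z":0,"ax":0,"ay":0,"az":0},{"hand":0.4,"x":-39,"y":-16,"z":0,"ax":0,"ay":0,"az":0},{"hand":0.4,"x":-39,"y":-16,"z":0,"ax":0,"ay":0,"az":0}]'; python3 -m crank '[{"hand":0.4,"x":-39,"y":-16,"z":0,"ax":0,"ay":0,"az":0},{"hand":0.4,"x":-39,"y":-16,"z":0,"ax":0,"ay":0,"az":0},{"hand":0.4,"x":-39,"y":-16,"z":0,"ax":0,"ay":0,"az":0},{"hand":0.4,"x":0,"y":0,"z":0,"ax":0,"ay":0,"az":0},{"hand":0.4,"x":0,"y":0,"z":0,"ax":0,"ay":0,"az":0}]'
```

```text
time: 0.82
position: [0.3152, 0.4283, 0.2562]
ee_rot: [-0.0, 0.128, 0.992, -0.0]
contact_force: [0.1, 0.3, 0.6]
gripper_width: 0.0598
finger_force: 0.0
time: 1.45
position: [0.415, 0.3532, 0.2561]
ee_rot: [-0.0, 0.128, 0.992, -0.0]
contact_force: [0.2, 0.2, -0.1]
gripper_width: 0.0597
finger_force: 0.0
```

```bash
python3 -m crank '[{"hand":0.4,"x":-1.5,"y":-1.5,"z":25,"ax":0,"ay":0,"az":0},{"hand":0.4,"x":0,"y":0,"z":25,"ax":0,"ay":0,"az":0},{"hand":0.4,"x":0,"y":0,"z":20,"ax":0,"ay":0,"az":0},{"hand":0.4,"x":0,"y":0,"z":14,"ax":0,"ay":0,"az":0},{"hand":0.4,"x":0,"y":0,"z":8,"ax":0,"ay":0,"az":0}]' 40; python3 - <<'E'
from h import *
f=robot.grab_frame("scene"); save(f,"grip.png",(250,150,350,250),5)
E
```

```text
time: 2.08
position: [0.4157, 0.3517, 0.1638]
ee_rot: [-0.0, 0.128, 0.992, -0.0]
contact_force: [-0.0, 0.1, 0.7]
gripper_width: 0.0595
finger_force: 0.0
```

View pics/grip.png

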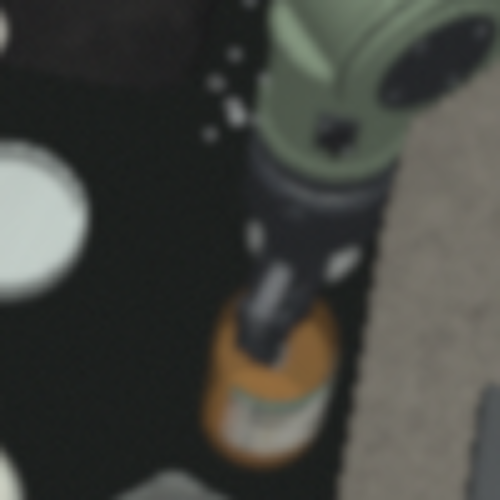

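The fingers stand round the cap at crop (270,330), with no contact and the bottle undisturbed. Close and lift.

```bash
python3 -m crank '[{"hand":-1,"x":0,"y":0,"z":0,"ax":0,"ay":0,"az":0},{"hand":-1,"x":0,"y":0,"z":0,"ax":0,"ay":0,"az":0},{"hand":-1,"x":0,"y":0,"z":0,"ax":0,"ay":0,"az":0},{"hand":-1,"x":0,"y":0,"z":0,"ax":0,"ay":0,"az":0}]' 50;python3 -m crank '[{"hand":-1,"x":0,"y":0,"z":-5,"ax":0,"ay":0,"az":0},{"hand":-1,"x":0,"y":0,"z":-15,"ax":0,"ay":0,"az":0},{"hand":-1,"x":0,"y":0,"z":-20,"ax":0,"ay":0,"az":0},{"hand":-1,"x":0,"y":0,"z":0,"ax":0,"ay":0,"az":0},{"hand":-1,"x":0,"y":0,"z":0,"ax":0,"ay":0,"az":0}]'
```

```text
time: 2.62
position: [0.4166, 0.3511, 0.1651]
ee_rot: [0.0, 0.128, 0.992, 0.0]
contact_force: [-1.7, -3.0, 6.0]
gripper_width: 0.0318
finger_force: 49.7
time: 3.25
position: [0.416, 0.3511, 0.2038]
ee_rot: [-0.0, 0.128, 0.992, -0.0]
contact_force: [-0.5, -0.9, -5.8]
gripper_width: 0.0316
finger_force: 50.4
```

```bash
python3 -m crank '[{"hand":-1,"x":0,"y":0,"z":-20,"ax":0,"ay":0,"az":0},{"hand":-1,"x":0,"y":0,"z":-30,"ax":0,"ay":0,"az":0},{"hand":-1,"x":0,"y":0,"z":-30,"ax":0,"ay":0,"az":0},{"hand":-1,"x":0,"y":0,"z":-28,"ax":0,"ay":0,"az":0},{"hand":-1,"x":-10,"y":1,"z":-15,"ax":0,"ay":0,"az":0}]';python3 -m crank '[{"hand":-1,"x":-20,"y":2,"z":0,"ax":0,"ay":0,"az":0},{"hand":-1,"x":-30,"y":2.5,"z":0,"ax":0,"ay":0,"az":0},{"hand":-1,"x":-30,"y":2.5,"z":0,"ax":0,"ay":0,"az":0},{"hand":-1,"x":-30,"y":2.5,"z":0,"ax":0,"ay":0,"az":0},{"hand":-1,"x":-25,"y":2.5,"z":0,"ax":0,"ay":0,"az":0}]';python3 -m crank '[{"hand":-1,"x":-18,"y":1.5,"z":0,"ax":0,"ay":0,"az":0},{"hand":-1,"x":-10,"y":1,"z":0,"ax":0,"ay":0,"az":0},{"hand":-1,"x":0,"y":0,"z":0,"ax":0,"ay":0,"az":0},{"hand":-1,"x":0,"y":0,"z":0,"ax":0,"ay":0,"az":0},{"hand":-1,"x":0,"y":0,"z":0,"ax":0,"ay":0,"az":0}]'; python3 - <<'E'
from h import *
import pickle
f=robot.grab_frame("scene"); g=robot.grab_frame("top"); pickle.dump((f,g),open("2.pkl","wb"))
a=f["pixels"][130:250,190:320];b=g["pixels"][110:230,200:330]
im=np.hstack([cv2.resize(x,None,fx=3,fy=3,interpolation=cv2.INTER_CUBIC) for x in(a,b)])
cv2.imwrite("pics/pair2.png",im[:,:,::-1])
print(robot.observe()["position"],robot.observe()["contact_force"],robot.observe()["moment"])
E
```

```text
time: 3.88
position: [0.426, 0.3498, 0.328]
ee_rot: [0.0, 0.128, 0.992, 0.0]
contact_force: [-0.2, 0.3, -5.3]
gripper_width: 0.0318
finger_force: 50.9
time: 4.5
position: [0.5616, 0.326, 0.3245]
ee_rot: [-0.001, 0.129, 0.992, -0.001]
contact_force: [-0.5, -0.3, -4.5]
gripper_width: 0.0315
finger_force: 50.9
time: 5.12
position: [0.587, 0.3225, 0.3276]
ee_rot: [-0.0, 0.128, 0.992, 0.0]
contact_force: [0.1, 0.6, -6.4]
gripper_width: 0.0317
finger_force: 50.9
[0.58713691 0.32254014 0.32768313] [-0.38419467  0.29219311 -4.9951017 ] [-0.02607394  0.00847084  0.06150176]
```

View pics/pair2.png

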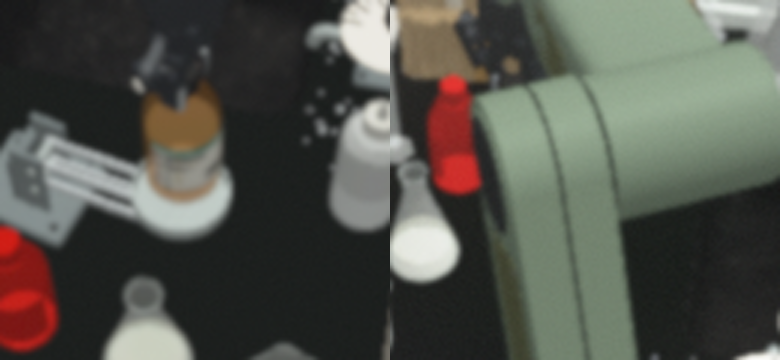

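Scene half: the bottle hangs upright over the pan (bottle bottom at crop (185,200), pan spans x 133–232 with its bottom edge at 240). The top view is blocked by the arm. I'll check the pan centre with a mask on the first frame.

```bash
python3 - <<'E'
from h import *
import pickle
f=pickle.load(open("scene0.pkl","rb"))
p=f["pixels"].astype(int); m=((p.min(2)>125)).astype(np.uint8)
m[:170]=0;m[215:]=0;m[:,:225]=0;m[:,275:]=0
m=cv2.morphologyEx(m,cv2.MORPH_OPEN,cv2.getStructuringElement(2,(9,9)))
c=max(cv2.findContours(m,0,1)[0],key=cv2.contourArea)
e=cv2.fitEllipse(c); print(e,cv2.boundingRect(c))
a=np.linspace(0,2*np.pi,60)
for x,y in((.5875,.3222),):
  for r,z in((.049,.134),(.046,.134),(.046,.122)):
    q=proj(f,np.c_[x+r*np.cos(a),y+r*np.sin(a),0*a+z]); print(r,z,q.min(0).round(1),q.max(0).round(1),q.mean(0).round(1))
for r in (0.122,.128,.134): print(plane(f,*e[0],r))
E
```

```text
((249.40980529785156, 193.54458618164062), (26.90367889404297, 33.27397155761719), 90.14268493652344) (232, 180, 35, 28)
0.049 0.134 [233.8 179.8] [267.1 208.1] [250.2 193.7]
0.046 0.134 [234.9 180.7] [266.1 207.2] [250.2 193.7]
0.046 0.122 [235.  182.8] [265.9 209.3] [250.2 195.9]
[0.59238955 0.3153578  0.122     ]
[0.5914877  0.31896373 0.128     ]
[0.59058584 0.32256966 0.134     ]
```

```bash
python3 -m crank '[{"hand":-1,"x":-2,"y":0.5,"z":10,"ax":0,"ay":0,"az":0},{"hand":-1,"x":0,"y":0,"z":12,"ax":0,"ay":0,"az":0},{"hand":-1,"x":0,"y":0,"z":8,"ax":0,"ay":0,"az":0},{"hand":-1,"x":0,"y":0,"z":4,"ax":0,"ay":0,"az":0},{"hand":-1,"x":0,"y":0,"z":0,"ax":0,"ay":0,"az":0}]'
python3 -m crank '[{"hand":-1,"x":0,"y":0,"z":0,"ax":0,"ay":0,"az":0},{"hand":-1,"x":0,"y":0,"z":3,"ax":0,"ay":0,"az":0},{"hand":-1,"x":0,"y":0,"z":3,"ax":0,"ay":0,"az":0},{"hand":-1,"x":0,"y":0,"z":3,"ax":0,"ay":0,"az":0},{"hand":-1,"x":0,"y":0,"z":3,"ax":0,"ay":0,"az":0}]'
python3 -m crank '[{"hand":-1,"x":0,"y":0,"z":0,"ax":0,"ay":0,"az":0},{"hand":-1,"x":0,"y":0,"z":0,"ax":0,"ay":0,"az":0},{"hand":-1,"x":0,"y":0,"z":0,"ax":0,"ay":0,"az":0}]'
```

```text
time: 5.85
position: [0.5896, 0.3223, 0.2929]
ee_rot: [-0.0, 0.128, 0.992, -0.0]
contact_force: [-0.2, -0.1, -5.0]
gripper_width: 0.0317
finger_force: 51.0
time: 6.48
position: [0.5896, 0.3223, 0.2813]
ee_rot: [-0.0, 0.128, 0.992, 0.0]
contact_force: [-1.1, 0.6, -4.2]
gripper_width: 0.0313
finger_force: 51.0
time: 6.85
position: [0.5897, 0.3223, 0.2815]
ee_rot: [0.0, 0.128, 0.992, 0.0]
contact_force: [-0.6, 0.8, -3.1]
gripper_width: 0.0318
finger_force: 51.0
```

```bash
python3 -m crank '[{"hand":-1,"x":0,"y":0,"z":3,"ax":0,"ay":0,"az":0},{"hand":-1,"x":0,"y":0,"z":3,"ax":0,"ay":0,"az":0},{"hand":-1,"x":0,"y":0,"z":3,"ax":0,"ay":0,"az":0},{"hand":-1,"x":0,"y":0,"z":3,"ax":0,"ay":0,"az":0},{"hand":-1,"x":0,"y":0,"z":0,"ax":0,"ay":0,"az":0}]'
python3 -m crank '[{"hand":-1,"x":0,"y":0,"z":0,"ax":0,"ay":0,"az":0},{"hand":-1,"x":0,"y":0,"z":0,"ax":0,"ay":0,"az":0},{"hand":-1,"x":0,"y":0,"z":0,"ax":0,"ay":0,"az":0}]'
python3 -m crank '[{"hand":-1,"x":0,"y":0,"z":3,"ax":0,"ay":0,"az":0},{"hand":-1,"x":0,"y":0,"z":3,"ax":0,"ay":0,"az":0},{"hand":-1,"x":0,"y":0,"z":0,"ax":0,"ay":0,"az":0},{"hand":-1,"x":0,"y":0,"z":0,"ax":0,"ay":0,"az":0},{"hand":-1,"x":0,"y":0,"z":0,"ax":0,"ay":0,"az":0}]'
python3 -m crank '[{"hand":-1,"x":0,"y":0,"z":0,"ax":0,"ay":0,"az":0}]'
```

```text
time: 7.48
position: [0.5896, 0.3224, 0.2691]
ee_rot: [-0.0, 0.128, 0.992, 0.0]
contact_force: [-1.5, 0.1, -2.5]
gripper_width: 0.032
finger_force: 51.2
time: 7.85
position: [0.5897, 0.3223, 0.2694]
ee_rot: [0.0, 0.128, 0.992, 0.0]
contact_force: [-2.0, 0.0, -2.4]
gripper_width: 0.0317
finger_force: 51.2
time: 8.48
position: [0.5897, 0.3224, 0.2635]
ee_rot: [0.0, 0.128, 0.992, 0.0]
contact_force: [-0.6, 0.5, -2.3]
gripper_width: 0.0319
finger_force: 51.3
time: 8.6
position: [0.5897, 0.3223, 0.2634]
ee_rot: [0.0, 0.128, 0.992, 0.0]
contact_force: [-1.3, -0.7, -1.5]
gripper_width: 0.0318
finger_force: 51.3
```

```bash
python3 -m crank '[{"hand":-1,"x":0.5,"y":0,"z":3,"ax":0,"ay":0,"az":0},{"hand":-1,"x":0.5,"y":0,"z":3,"ax":0,"ay":0,"az":0},{"hand":-1,"x":0,"y":0,"z":1,"ax":0,"ay":0,"az":0},{"hand":-1,"x":0,"y":0,"z":0,"ax":0,"ay":0,"az":0},{"hand":-1,"x":0,"y":0,"z":0,"ax":0,"ay":0,"az":0}]'
for i in 1 2 3 4; do python3 -m crank '[{"hand":-1,"x":0,"y":0,"z":0,"ax":0,"ay":0,"az":0}]' | grep -E "force|pos"; done
```

```text
time: 9.22
position: [0.589, 0.3225, 0.2566]
ee_rot: [0.0, 0.128, 0.992, 0.0]
contact_force: [-0.4, -0.7, -0.7]
gripper_width: 0.0318
finger_force: 51.3
position: [0.5889, 0.3225, 0.2565]
contact_force: [-0.3, -0.4, -1.0]
finger_force: 51.3
position: [0.5889, 0.3225, 0.2564]
contact_force: [0.1, -1.6, -1.1]
finger_force: 51.3
position: [0.5888, 0.3226, 0.2564]
contact_force: [0.5, -0.5, 0.1]
finger_force: 51.3
position: [0.5888, 0.3226, 0.2564]
contact_force: [0.4, -1.1, -0.4]
finger_force: 51.3
```

```bash
python3 -m crank '[{"hand":-1,"x":0.2,"y":0,"z":2,"ax":0,"ay":0,"az":0},{"hand":-1,"x":0,"y":0,"z":2,"ax":0,"ay":0,"az":0},{"hand":-1,"x":0,"y":0,"z":0,"ax":0,"ay":0,"az":0},{"hand":-1,"x":0,"y":0,"z":0,"ax":0,"ay":0,"az":0},{"hand":-1,"x":0,"y":0,"z":0,"ax":0,"ay":0,"az":0}]'
for i in 1 2 3 4 5 6; do python3 -m crank '[{"hand":-1,"x":0,"y":0,"z":0,"ax":0,"ay":0,"az":0}]' | grep -E "contact|pos"; done
```

```text
time: 10.35
position: [0.5886, 0.3226, 0.2525]
ee_rot: [0.0, 0.128, 0.992, 0.0]
contact_force: [1.7, -1.2, 0.5]
gripper_width: 0.0316
finger_force: 51.4
position: [0.5886, 0.3226, 0.2524]
contact_force: [1.6, -0.4, -0.0]
position: [0.5886, 0.3226, 0.2524]
contact_force: [1.1, -0.8, 0.1]
position: [0.5886, 0.3226, 0.2524]
contact_force: [1.6, -1.1, -0.5]
position: [0.5886, 0.3226, 0.2523]
contact_force: [1.1, 0.2, -0.1]
position: [0.5886, 0.3226, 0.2523]
contact_force: [0.8, -0.9, 0.7]
position: [0.5886, 0.3226, 0.2523]
contact_force: [1.5, -0.4, -0.1]
```

```bash
python3 -m crank '[{"hand":-1,"x":-0.7,"y":0,"z":0,"ax":0,"ay":0,"az":0},{"hand":-1,"x":0,"y":0,"z":0,"ax":0,"ay":0,"az":0},{"hand":-0.2,"x":0,"y":0,"z":0,"ax":0,"ay":0,"az":0},{"hand":-0.1,"x":0,"y":0,"z":0,"ax":0,"ay":0,"az":0},{"hand":0.1,"x":0,"y":0,"z":0,"ax":0,"ay":0,"az":0}]' 20
python3 -m crank '[{"hand":0.4,"x":0,"y":0,"z":0,"ax":0,"ay":0,"az":0},{"hand":0.4,"x":0,"y":0,"z":0,"ax":0,"ay":0,"az":0},{"hand":0.4,"x":0,"y":0,"z":0,"ax":0,"ay":0,"az":0},{"hand":0.4,"x":0,"y":0,"z":-8,"ax":0,"ay":0,"az":0},{"hand":0.4,"x":0,"y":0,"z":-15,"ax":0,"ay":0,"az":0}]'
python3 -m crank '[{"hand":0.4,"x":0,"y":0,"z":-20,"ax":0,"ay":0,"az":0},{"hand":0.4,"x":0,"y":0,"z":-25,"ax":0,"ay":0,"az":0},{"hand":0.4,"x":0,"y":0,"z":-25,"ax":0,"ay":0,"az":0},{"hand":0.4,"x":0,"y":0,"z":0,"ax":0,"ay":0,"az":0},{"hand":0.4,"x":0,"y":0,"z":0,"ax":0,"ay":0,"az":0}]'
python3 - <<'E'
from h import *
f=robot.grab_frame("scene"); save(f,"rel.png",(180,90,350,260),3.5)
print(robot.observe()["joints"])
E
```

```text
time: 11.72
position: [0.589, 0.3226, 0.2522]
ee_rot: [-0.0, 0.128, 0.992, 0.0]
contact_force: [0.1, 0.3, -0.3]
gripper_width: 0.0472
finger_force: 0.0
time: 12.35
position: [0.5891, 0.3224, 0.2757]
ee_rot: [-0.0, 0.128, 0.992, -0.0]
contact_force: [-0.2, 0.5, -0.2]
gripper_width: 0.0596
finger_force: 0.0
time: 12.98
position: [0.589, 0.3223, 0.3448]
ee_rot: [-0.0, 0.128, 0.992, -0.0]
contact_force: [0.9, -0.9, -0.8]
gripper_width: 0.0597
finger_force: 0.0
[ 4.83537186e-01  4.46508666e-01  1.15152007e+00  6.13399874e-05
  1.54550110e+00 -8.30403011e-01]
```

View pics/rel.png

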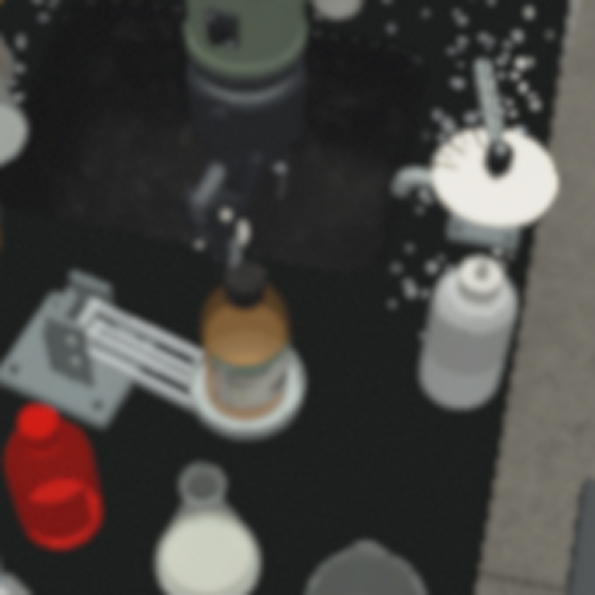

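Bottle at crop (245,345) stands upright in the sunken pan, and the hand is clear. Next I'll compute the lever geometry and where the tap stands.

```bash
python3 - <<'E'
from h import *
import pickle
f=pickle.load(open("scene0.pkl","rb")); g=pickle.load(open("top0.pkl","rb"))
print("tap base",plane(f,384/1.5,125/1.5,0),"tap top tri",tri(f,(399/1.5,27/1.5),g,(658/1.5,225/1.5)),tri(f,(399/1.5,27/1.5),g,(586/1.5,232/1.5)),"soap",plane(f,415/1.5,135/1.5,0))
piv=np.array([.4102,.0084])
# lever pixels: grey bar line beyond dial, both views
for n,F in(("s",f),("t",g)):
    for r in(.075,.085,.095,.105,.115):
        ang=np.arange(-100,-50,1.); p=polar(F,piv,r,.098,ang); w=np.clip(p-80,0,None); i=np.argmax(p); k=abs(ang-ang[i])<9
        print(n,r,ang[i],round((w*ang)[k].sum()/w[k].sum(),1),round(p.max()))
E
```

```text
tap base [ 0.70919874 -0.27624163  0.        ] tap top tri (array([ 0.68790083, -0.3252532 ,  0.28406339]), np.float64(0.006356631486953458)) (array([ 0.63222702, -0.16952994,  0.34784014]), np.float64(0.08627709098662066)) soap [ 0.61980911 -0.25844306  0.        ]
s 0.075 -71.0 -72.0 148
s 0.085 -71.0 -72.3 149
s 0.095 -72.0 -72.6 151
s 0.105 -71.0 -72.6 143
s 0.115 -72.0 -72.9 142
t 0.075 -76.0 -76.0 177
t 0.085 -76.0 -76.6 186
t 0.095 -76.0 -76.5 186
t 0.105 -75.0 -75.8 177
t 0.115 -75.0 -75.5 173
```

```bash
python3 -m crank '[{"hand":0.1,"x":2,"y":-24,"z":0,"ax":0,"ay":0,"az":0},{"hand":0.1,"x":5,"y":-46,"z":0,"ax":0,"ay":0,"az":0},{"hand":0.1,"x":5,"y":-46,"z":0,"ax":0,"ay":0,"az":0},{"hand":0.1,"x":5,"y":-46,"z":0,"ax":0,"ay":0,"az":0},{"hand":0.1,"x":5,"y":-46,"z":0,"ax":0,"ay":0,"az":0}]'
python3 -m crank '[{"hand":-0.2,"x":5,"y":-46,"z":0,"ax":0,"ay":0,"az":0},{"hand":-0.2,"x":5,"y":-46,"z":0,"ax":0,"ay":0,"az":0},{"hand":-0.2,"x":5,"y":-46,"z":0,"ax":0,"ay":0,"az":0},{"hand":-0.2,"x":5,"y":-46,"z":0,"ax":0,"ay":0,"az":0},{"hand":-0.2,"x":3,"y":-39,"z":0,"ax":0,"ay":0,"az":0}]'
python3 -m crank '[{"hand":-0.2,"x":0,"y":0,"z":10,"ax":0,"ay":0,"az":10},{"hand":-0.2,"x":0,"y":0,"z":30,"ax":0,"ay":0,"az":10},{"hand":-0.2,"x":0,"y":0,"z":40,"ax":0,"ay":0,"az":10},{"hand":-0.2,"x":0,"y":0,"z":30,"ax":0,"ay":0,"az":10},{"hand":-0.2,"x":0,"y":0,"z":30,"ax":0,"ay":0,"az":10}]'
python3 -m crank '[{"hand":-0.2,"x":0,"y":0,"z":30,"ax":0,"ay":0,"az":10},{"hand":-0.2,"x":0,"y":0,"z":0,"ax":0,"ay":0,"az":0},{"hand":-0.2,"x":0,"y":0,"z":0,"ax":0,"ay":0,"az":0}]'
python3 - <<'E'
from h import *
from scipy.spatial.transform import Rotation as R
o=robot.observe(); M=R.from_quat(np.roll(o["ee_rot"],-1)).as_matrix(); print(M.round(3))
t=np.array([.4356,-.0831,.095]); print("delta tool mm",(M.T@(t-o["position"])*1e3).round(1), "yaw y",np.degrees(np.arctan2(M[1,1],M[0,1])).round(1))
E
```

```text
time: 13.65
position: [0.514, 0.1254, 0.3441]
ee_rot: [-0.001, 0.128, 0.992, -0.0]
contact_force: [0.6, -1.6, 0.7]
gripper_width: 0.047
finger_force: 0.0
time: 14.28
position: [0.4349, -0.0843, 0.3443]
ee_rot: [-0.001, 0.128, 0.992, 0.0]
contact_force: [0.4, 0.5, 0.3]
gripper_width: 0.0337
finger_force: 0.0
time: 14.9
position: [0.4353, -0.0828, 0.2034]
ee_rot: [-0.001, 0.538, 0.843, -0.0]
contact_force: [0.2, 0.2, 0.6]
gripper_width: 0.0342
finger_force: 0.0
time: 15.28
position: [0.4366, -0.0831, 0.1759]
ee_rot: [0.0, 0.606, 0.796, 0.0]
contact_force: [-0.3, -1.2, -0.1]
gripper_width: 0.0341
finger_force: 0.0
[[-0.266  0.964  0.001]
 [ 0.964  0.266 -0.   ]
 [-0.     0.001 -1.   ]]
delta tool mm [ 0.3 -1.  80.9] yaw y 15.4
```

```bash
python3 -m crank '[{"hand":-0.2,"x":0,"y":-1,"z":25,"ax":0,"ay":0,"az":0},{"hand":-0.2,"x":0,"y":0,"z":25,"ax":0,"ay":0,"az":0},{"hand":-0.2,"x":0,"y":0,"z":18,"ax":0,"ay":0,"az":0},{"hand":-0.2,"x":0,"y":0,"z":10,"ax":0,"ay":0,"az":0},{"hand":-0.2,"x":0,"y":0,"z":2,"ax":0,"ay":0,"az":0}]'
python3 -m crank '[{"hand":-0.4,"x":0,"y":0,"z":0,"ax":0,"ay":0,"az":0},{"hand":-0.6,"x":0,"y":0,"z":0,"ax":0,"ay":0,"az":0},{"hand":-1,"x":0,"y":0,"z":0,"ax":0,"ay":0,"az":0},{"hand":-1,"x":0,"y":0,"z":0,"ax":0,"ay":0,"az":0},{"hand":-1,"x":0,"y":0,"z":0,"ax":0,"ay":0,"az":0}]' 25
python3 -c "
from workcell import robot
o=robot.observe();print(o['position'],o['contact_force'],o['moment'])"
```

```text
time: 15.9
position: [0.4357, -0.0833, 0.0956]
ee_rot: [0.0, 0.606, 0.795, 0.0]
contact_force: [1.1, -0.4, -0.1]
gripper_width: 0.0341
finger_force: 0.0
time: 16.52
position: [0.4365, -0.0834, 0.0961]
ee_rot: [0.001, 0.607, 0.795, 0.001]
contact_force: [2.7, 1.2, 6.6]
gripper_width: 0.0136
finger_force: 26.5
[ 0.43653575 -0.08339636  0.09607749] [2.68170656 1.19225864 6.641074  ] [ 0.10190028 -0.40323919 -0.33631766]
```

```bash
python3 -m crank '[{"hand":-1,"x":0.2,"y":7,"z":0,"ax":0,"ay":0,"az":-4.2},{"hand":-1,"x":0.25,"y":7,"z":0,"ax":0,"ay":0,"az":-4.2},{"hand":-1,"x":0.25,"y":7,"z":0,"ax":0,"ay":0,"az":-4.2},{"hand":-1,"x":0.25,"y":7,"z":0,"ax":0,"ay":0,"az":-4.2},{"hand":-1,"x":0.25,"y":7,"z":0,"ax":0,"ay":0,"az":-4.2}]'
python3 -m crank '[{"hand":-1,"x":0.25,"y":7,"z":0,"ax":0,"ay":0,"az":-4.2},{"hand":-1,"x":0.25,"y":7,"z":0,"ax":0,"ay":0,"az":-4.2},{"hand":-1,"x":0.25,"y":7,"z":0,"ax":0,"ay":0,"az":-4.2},{"hand":-1,"x":0.25,"y":7,"z":0,"ax":0,"ay":0,"az":-4.2},{"hand":-1,"x":0,"y":0,"z":0,"ax":0,"ay":0,"az":0}]'
cat > m.py <<'E'
from h import *
from scipy.spatial.transform import Rotation as R
o=robot.observe(); M=R.from_quat(np.roll(o["ee_rot"],-1)).as_matrix(); d=o["position"][:2]-np.array([.4102,.0084])
print(o["time"],"pos angle",np.degrees(np.arctan2(d[1],d[0])).round(2),np.hypot(*d).round(4),"yaw",np.degrees(np.arctan2(-M[1,0],-M[0,0])).round(2),np.round(o["contact_force"],1))
E
python3 m.py
```

```text
time: 17.15
position: [0.4678, -0.0687, 0.0961]
ee_rot: [0.001, 0.451, 0.893, 0.0]
contact_force: [1.8, -1.4, 6.0]
gripper_width: 0.0135
finger_force: 25.4
time: 17.77
position: [0.4877, -0.049, 0.0961]
ee_rot: [0.001, 0.315, 0.949, -0.0]
contact_force: [1.6, -0.5, 5.6]
gripper_width: 0.0136
finger_force: 24.9
17.775 pos angle -36.57 0.0964 yaw -36.75 [ 1.6 -0.5  5.6]
```

```bash
python3 -m crank '[{"hand":-1,"x":0.1,"y":4,"z":0,"ax":0,"ay":0,"az":-2.4},{"hand":-1,"x":0.1,"y":3.6,"z":0,"ax":0,"ay":0,"az":-2.2},{"hand":-1,"x":0,"y":0,"z":0,"ax":0,"ay":0,"az":0},{"hand":-1,"x":0,"y":0,"z":0,"ax":0,"ay":0,"az":0}]'
python3 m.py
python3 -m crank '[{"hand":-0.6,"x":0,"y":0,"z":0,"ax":0,"ay":0,"az":0},{"hand":-0.4,"x":0,"y":0,"z":0,"ax":0,"ay":0,"az":0},{"hand":-0.2,"x":0,"y":0,"z":0,"ax":0,"ay":0,"az":0},{"hand":-0.2,"x":0,"y":0,"z":0,"ax":0,"ay":0,"az":0},{"hand":-0.2,"x":0,"y":0,"z":-20,"ax":0,"ay":0,"az":0}]'
python3 -m crank '[{"hand":-0.2,"x":0,"y":0,"z":-40,"ax":0,"ay":0,"az":0},{"hand":-0.2,"x":0,"y":0,"z":-40,"ax":0,"ay":0,"az":0},{"hand":-0.2,"x":0,"y":0,"z":-40,"ax":0,"ay":0,"az":0},{"hand":-0.2,"x":0,"y":0,"z":-40,"ax":0,"ay":0,"az":0},{"hand":-0.2,"x":0,"y":0,"z":0,"ax":0,"ay":0,"az":0}]'
```

```text
time: 18.27
position: [0.4918, -0.043, 0.0961]
ee_rot: [0.001, 0.277, 0.961, -0.0]
contact_force: [1.4, -1.7, 5.8]
gripper_width: 0.0137
finger_force: 24.8
18.275 pos angle -32.17 0.0964 yaw -32.19 [ 1.4 -1.7  5.8]
time: 18.9
position: [0.4896, -0.0421, 0.1142]
ee_rot: [-0.002, 0.278, 0.961, -0.0]
contact_force: [-0.6, -0.4, -0.5]
gripper_width: 0.0341
finger_force: 0.0
time: 19.52
position: [0.4923, -0.0424, 0.2784]
ee_rot: [0.003, 0.278, 0.961, 0.001]
contact_force: [0.1, 0.7, -0.3]
gripper_width: 0.034
finger_force: 0.0
```

```bash
python3 -m crank '[{"hand":-0.2,"x":37,"y":24,"z":-10,"ax":0,"ay":0,"az":0},{"hand":-0.2,"x":37,"y":24,"z":-10,"ax":0,"ay":0,"az":0},{"hand":-0.2,"x":37,"y":24,"z":-10,"ax":0,"ay":0,"az":0},{"hand":-0.2,"x":37,"y":24,"z":0,"ax":0,"ay":0,"az":0},{"hand":-0.2,"x":37,"y":24,"z":0,"ax":0,"ay":0,"az":0}]'
python3 -m crank '[{"hand":-0.2,"x":37,"y":24,"z":0,"ax":0,"ay":0,"az":0},{"hand":-0.2,"x":37,"y":24,"z":0,"ax":0,"ay":0,"az":0},{"hand":-0.2,"x":37,"y":24,"z":0,"ax":0,"ay":0,"az":0},{"hand":-0.2,"x":30,"y":20,"z":0,"ax":0,"ay":0,"az":0},{"hand":-0.2,"x":0,"y":0,"z":0,"ax":0,"ay":0,"az":0}]' | head -2
python3 - <<'E'
from h import *
import pickle
f=robot.grab_frame("scene"); g=robot.grab_frame("top"); pickle.dump((f,g),open("3.pkl","wb"))
a=f["pixels"][95:165,280:350];b=g["pixels"][205:275,285:355]
im=np.hstack([cv2.resize(x,None,fx=5.6,fy=5.6,interpolation=cv2.INTER_CUBIC) for x in(a,b)])
cv2.imwrite("pics/valve.png",im[:,:,::-1])
for n,F in(("s",f),("t",g)):
    c,r=dialfit(F,(.4102,.0084)); print(n,"dial",c.round(4),r.round(4))
    ang=np.arange(-120,21,.5)
    p=np.mean([polar(F,c,q,.06,ang) for q in(.044,.048,.052)],0)
    k=[i for i in range(5,len(p)-5) if p[i]==p[i-5:i+6].min() and p[i]<p[max(0,i-15):i+15].max()-6]
    print("marks",[(ang[i],int(p[i])) for i in k])
    for r in(.075,.085,.095,.105,.115):
        an=np.arange(-55,-5,.5); p=polar(F,c,r,.098,an); i=np.argmax(p);w=np.clip(p-80,0,None);k=abs(an-an[i])<9
        print(r,an[i],round((w*an)[k].sum()/w[k].sum(),1))
E
```

```text
time: 20.15
position: [0.3973, 0.159, 0.3042]
ee_rot: [-0.001, 0.278, 0.96, -0.001]
contact_force: [1.3, -0.3, -0.4]
gripper_width: 0.034
finger_force: 0.0
time: 20.78
position: [0.3273, 0.3123, 0.3039]
s dial [0.4105 0.0094] 0.0604
marks [(np.float64(-89.0), 142), (np.float64(-72.5), 135), (np.float64(-56.0), 136), (np.float64(-33.5), 201), (np.float64(-5.0), 205)]
0.075 -30.0 -29.9
0.085 -31.0 -30.3
0.095 -31.0 -30.5
0.105 -31.0 -30.4
0.115 -31.0 -31.2
t dial [ 0.2802 -0.0294] 0.0442
marks [(np.float64(-83.0), 176)]
0.075 -5.5 -7.9
0.085 -5.5 -8.6
0.095 -5.5 -8.8
0.105 -8.0 -8.5
0.115 -7.5 -8.1
```

View pics/valve.png

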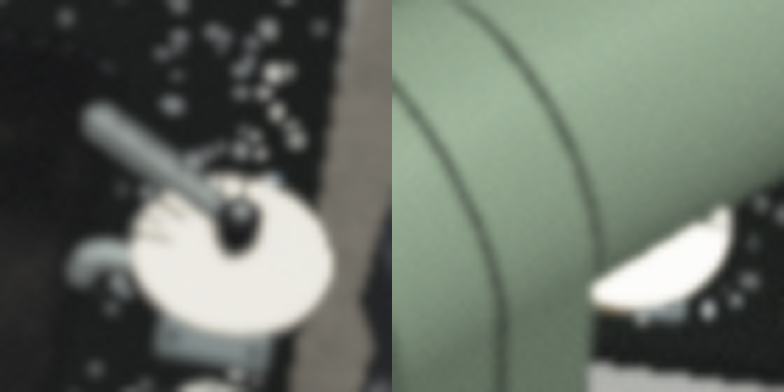

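The scene half shows the lever at crop (155,155) pointing to its upper left, with three marks below it. The arm still hides the valve in the top view, so I'll swing it back towards the start pose.

```bash
python3 -m crank '[{"hand":-0.2,"x":20,"y":8,"z":0,"ax":0,"ay":0,"az":0},{"hand":-0.2,"x":40,"y":15,"z":0,"ax":0,"ay":0,"az":0},{"hand":-0.2,"x":40,"y":15,"z":0,"ax":0,"ay":0,"az":0},{"hand":-0.2,"x":40,"y":15,"z":0,"ax":0,"ay":0,"az":0},{"hand":-0.2,"x":40,"y":15,"z":0,"ax":0,"ay":0,"az":0}]'|head -2
python3 -m crank '[{"hand":-0.2,"x":40,"y":15,"z":0,"ax":0,"ay":0,"az":0},{"hand":-0.2,"x":40,"y":15,"z":0,"ax":0,"ay":0,"az":0},{"hand":-0.2,"x":20,"y":10,"z":0,"ax":0,"ay":0,"az":0},{"hand":-0.2,"x":0,"y":0,"z":0,"ax":0,"ay":0,"az":0},{"hand":-0.2,"x":0,"y":0,"z":0,"ax":0,"ay":0,"az":0}]' | head -2
python3 - <<'E'
from h import *
import pickle
f=robot.grab_frame("scene"); g=robot.grab_frame("top"); pickle.dump((f,g),open("4.pkl","wb"))
a=f["pixels"][90:230,180:340];b=g["pixels"][205:275,285:365]
im=np.hstack([cv2.resize(a,(400,350),interpolation=2),cv2.resize(b,(400,350),interpolation=2)])
cv2.imwrite("pics/final.png",im[:,:,::-1])
for n,F in(("s",f),("t",g)):
    c,r=dialfit(F,(.4102,.0084)); print(n,"dial",c.round(4),r.round(4))
    ang=np.arange(-120,21,.5)
    for q in(.042,.046,.050,.054):
        p=polar(F,c,q,.06,ang)
        k=[i for i in range(5,len(p)-5) if p[i]==p[i-5:i+6].min() and p[i]<p[max(0,i-15):i+15].max()-5]
        print("marks",q,[(float(ang[i]),int(p[i])) for i in k])
    for r in(.075,.085,.095,.105,.115):
        an=np.arange(-55,-5,.5); p=polar(F,c,r,.098,an); i=np.argmax(p);w=np.clip(p-80,0,None);k=abs(an-an[i])<9
        print(r,an[i],round((w*an)[k].sum()/w[k].sum(),1))
E
```

```text
time: 21.5
position: [0.213, 0.4647, 0.3049]
time: 22.12
position: [0.1508, 0.551, 0.3052]
s dial [0.4105 0.0093] 0.0604
marks 0.042 [(-100.5, 110), (-76.5, 94), (-33.5, 213), (-7.0, 214)]
marks 0.046 [(-72.5, 126), (-56.0, 133), (-33.0, 202), (-5.5, 205)]
marks 0.05 [(-89.5, 148), (-69.5, 146), (-56.0, 134), (-35.0, 199), (-4.0, 202)]
marks 0.054 [(-89.0, 175), (-53.5, 136), (-33.5, 195), (-3.0, 204)]
0.075 -30.0 -29.9
0.085 -31.0 -30.3
0.095 -31.0 -30.5
0.105 -31.0 -30.4
0.115 -31.0 -31.2
t dial [0.4097 0.0077] 0.0633
marks 0.042 [(-90.0, 238), (-57.5, 233), (-15.5, 163), (-3.5, 178)]
marks 0.046 [(-90.0, 232), (-59.5, 231), (-18.0, 182), (-3.0, 220)]
marks 0.05 [(-89.0, 230), (-59.0, 231), (-18.5, 186), (-2.0, 231)]
marks 0.054 [(-88.5, 228), (-58.5, 225), (-43.5, 234), (-20.5, 190), (-1.5, 230)]
0.075 -20.5 -20.5
0.085 -17.5 -17.4
0.095 -17.5 -17.4
0.105 -23.5 -23.1
0.115 -33.0 -31.4
```

View pics/final.png

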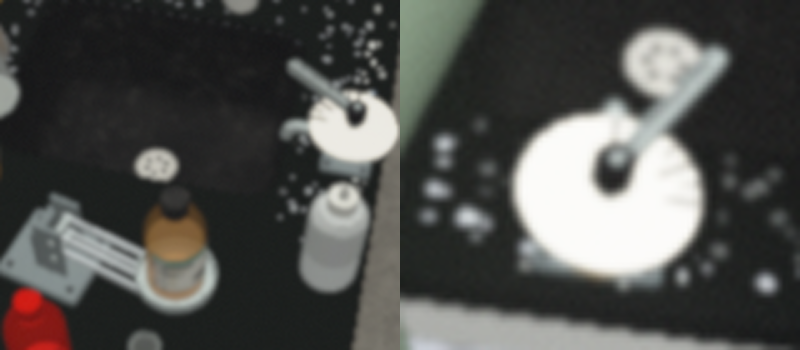

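Final picture: the bottle stands upright in the pan (left half, (175,250)). The lever points up-right of the hub in the top half, from (618,155) to (715,58), with the 0–45 marks at (680,185) clear. I'll refine the dial's zero direction from all four views' marks.

```bash
python3 - <<'E'
from h import *
import pickle
from scipy.optimize import least_squares
f0=pickle.load(open("scene0.pkl","rb")); g0=pickle.load(open("top0.pkl","rb")); f4,g4=pickle.load(open("4.pkl","rb"))
obs=[]; C=np.array([.4102,.0084])
# which nominal openings are unobstructed in each picture
for cam_,F,marks in((0,f0,(60,90)),(0,f4,(60,90)),(1,g0,(0,90)),(1,g4,(0,30))):
    for m in marks:
        for r in(.044,.047,.050,.053):
            an=np.arange(m-91.5-8,m-91.5+8.1,.25); p=polar(F,C,r,.060,an)
            p=p-np.interp(an,an[[0,-1]],p[[0,-1]]); w=np.clip(-p-.4*(-p).max(),0,None)
            a=(w*an).sum()/w.sum(); obs.append((cam_,m,r,a))
    print(cam_,marks,[round(o[3]-o[1],1) for o in obs[-8:]])
def res(x):
    e=[]
    for c,m,r,a in obs:
        t=np.radians(x[0]+m); s=x[1+2*c:3+2*c]
        e.append((r*np.radians(a-x[0]-m)*1e3-(-s[0]*np.sin(t)+s[1]*np.cos(t)))/.7)
    return np.r_[e,x[1:]/1.5]
s=least_squares(res,[-91.5,0,0,0,0],loss="soft_l1"); J=s.jac
print(s.x.round(2),"sd",np.sqrt(np.diag(np.linalg.inv(J.T@J)))[0].round(2)," target",(s.x[0]+60).round(2))
E
```

```text
0 (60, 90) [np.float64(-92.1), np.float64(-91.5), np.float64(-92.2), np.float64(-91.7), np.float64(-92.7), np.float64(-93.0), np.float64(-92.8), np.float64(-92.6)]
0 (60, 90) [np.float64(-91.6), np.float64(-91.0), np.float64(-91.8), np.float64(-91.6), np.float64(-92.5), np.float64(-92.9), np.float64(-92.8), np.float64(-92.6)]
1 (0, 90) [np.float64(-89.9), np.float64(-89.9), np.float64(-90.0), np.float64(-89.7), np.float64(-91.6), np.float64(-91.2), np.float64(-90.9), np.float64(-91.0)]
1 (0, 30) [np.float64(-89.9), np.float64(-89.9), np.float64(-89.8), np.float64(-89.7), np.float64(-90.3), np.float64(-90.3), np.float64(-90.2), np.float64(-89.7)]
[-90.82   1.05  -1.56   0.81  -0.27] sd 0.93  target -30.82
```

The dial's zero direction fits at -90.8 ± 0.9°. The lever was left at -32.2°, so it is 58.6° open, within the measuring error of 60°. The bottle stands at rest in the pan, the bystanders are untouched and the hand is clear, so I'm handing in.

```bash
python3 -c "
from workcell import robot
print(robot.sign_off())"
```

```text
the job is handed in; nothing more can be done
None
```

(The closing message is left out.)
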